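Present a trial bottle at the glaze-spray booth

ROBOT

A 6-joint arm with a two-finger parallel gripper is mounted at the origin on the work surface; the furniture and walls round the work are solid. World frame = base frame: x ahead of the robot, y to its left, z up, the work surface at z = 0. Lengths are in mm, angles in degrees, forces in N, time in s.
With the tool pointing down it reaches from about 250 to 800 mm from the base axis. Payload 3.9 kg.
Tool frame: the origin (TCP) lies midway between the tips of the shut fingers; the grasp point (between the pads) lies 19 mm behind it; z points along the fingers, y is the line along which they close (so a half turn about z gives the same grasp; the last joint's range is limited). The gripper opens to 85 mm and grips with 20 to 120 N. Pads are 22 mm wide; open, the fingers measure 114 mm over their backs; the gripper's body (76 mm by 85 mm) begins 54 mm behind the grasp point. The pads swing forward as they close: fully open they stand 13 mm farther back than shut.
Start: joints at [64.916, 14.897, -7.913, 67.191, 0, 90], TCP at [222.567, 475.478, 231.304] pointing down, gripper open.
Joint ranges: [-159.42, 159.42], [-47.68, 98.78], [-73.54, 78.23], [-108.79, 121.32], [-90, 84.71], [-180, 180]. Speed limits (degrees/s): [147.25, 147.25, 180, 180, 180, 180].

INTERFACE

Orientations are given as a 3x3 rotation matrix whose columns are the frame's x, y, z axes.
In Python, from cell import status, get_image, get_calibration, workorder gives the robot as it stands. The module is installed in compiled form; this text tells all that it offers.
- The arm moves only by the tool move_arm, never from a script. Its argument "increments" is a list of rows, each a list of 7 numbers: the turn, a rotation vector about the tool's x, y, z in units of 8 degrees (1.0 is 8 degrees), then the shift along the tool's x, y, z in units of 0.025 m (1.0 is 0.025 m), then the opening, from 0 (shut) to 1 (fully open). In form: [[rx, ry, rz, dx, dy, dz, jaw], ...]. A call has 1 to 12 rows; each row shifts and turns the commanded pose from where the row before left it, along the tool's axes as they then stand; what a row does not reach is not made up. A row lasts 1/10 s, in which the tool goes at most 50 mm and 8.59 degrees, less where a joint would pass 70% of its speed; a pose out of reach is approached as far as the arm can. A call with a number of a shift or a turn outside -1 to 1 is refused whole. A call with a gripper value outside its range is refused whole. The fingers move at their own pace and stop on an object; "squeeze" is the grip in N (left out, the last holds). Time passes only in rows, so rows that do not move let the fingers close. It gives the time, the measured TCP pose, the force, the opening and the grip force at its end, in the units of the state.
- status.state(): the state, without advancing time (a new reading comes with each control period).
- get_image(name): name is "side" or "top" or "wrist"; returns the picture (420x560x3 uint8, blue, green, red); there is no depth.
- get_calibration(name): a dict with "fx", "fy", "cx", "cy" (pixels), "dist" ([k1, k2, p1, p2, k3] as OpenCV has them; the pictures are not rectified), "R" (3x3) and "t" (3): a world point X has camera coordinates R X + t. Camera axes: x right, y down, z forward; pixel columns grow to the right and rows downward; lengths in mm; the calibration is good to about 2 mm. A picture is of the moment at which its call begins: read the wrist's pose just before it. get_calibration takes no time and is no camera call; for the wrist camera it gives the pose at the moment of the call.
- workorder.job_done(): hands the job in; it is judged then, once.
The state is a dict: "time": time; "joint_pos": joint angles; "joint_velocities": joint speeds; "joint_torque": joint torques, N m; "tool_pos": TCP position; "tcp_rot": TCP orientation; "contact_force": force on the tool from outside, world axes, zero at the start; "wrist_torque": the same for the moment, N m; "width": finger opening in mm; "gripper_force": force on a finger pad.
Only numpy, scipy, OpenCV 4.12 (cv2) and the standard library are available. Lean on these libraries where they do the work, as an engineer would, in place of code of your own. Each camera call takes 0.05 s, during which the arm holds its last target. There are 200 camera calls.

TASK

Get the spray booth ready for the glazer, who has both hands full with gun and hose: with the clear visor still shut, turn the turntable by its finger pegs, gently, until the little narrow-necked bottle stands at the middle of the front opening and the table has clicked into its stop. Then lift the visor by its bar handle until it is level (30 degrees up from shut) and finish while still holding it there, because it falls shut if let go; do not let it drop. Keep the four pots standing on the turntable and leave the other things on the bench where they are.

Things in the scene. Friction and masses are not known exactly. Their poses are not given: they have to be found in the camera images.
- booth: small grey sheet-metal spray booth, fixed to the bench; its open front faces its -x. Origin on the bench top, on the turntable's axis; z is up. The cheeks run from x = -70 to +135 mm and y = -148 to +148 mm, 116 mm high in front, rising at 30 degrees to 235 mm at the back. A 34 mm stub pipe stands out from the +y cheek.
- turntable (a joint): angle of the turntable (rad), positive anticlockwise seen from above, at most 6.5 either way. It starts in the stop at 0. A spring catch holds it at every quarter turn (0, 1.571, -1.571, 3.142 ...): it pulls in within about 0.1 rad of a stop and takes about 6 N at a peg to leave or enter one. Elsewhere the table stays where it is left.
- table_hub (a point): centre of the turntable's top face, 50 mm above the bench, turning with the table; at angle 0 its axes are the booth's. The aluminium disc has a radius of 130 mm, is 14 mm thick and stands out 60 mm in front of the booth's cheeks.
- peg_top (a point): top of one of the eight upright steel finger pegs of the turntable: 12 mm in diameter, 50 mm high above the disc, tops 100 mm above the bench, 120 mm from the axis, every 45 degrees, this one at 22.5 degrees from table_hub's x axis. So in every stop two pegs stand 22.5 degrees either side of the front (booth -x). Only pegs within 30 degrees of the front are clear of the visor.
- front_station (a point): point on the table's top face 48 mm in front of the axis, at the middle of the front opening, fixed to the booth: where the bottle must come to stand. Its axes are those of the booth.
- visor (a joint): opening angle of the visor (rad): 0 shut (resting on the cheeks, sloping down 30 degrees towards the front), 0.524 level, at most 1.7. It weighs 0.6 kg and falls shut.
- visor_hinge (a point): middle of the visor's hinge line, along the booth's y: 124 mm behind the turntable's axis, 241 mm above the bench. Moves with the visor: its -x runs along the pane to the lower edge, its z is square to it. The visor is a clear pane in an aluminium frame, 225 x 300 x 8 mm; shut, its lower edge is 71 mm in front of the turntable's axis and 128 mm above the bench.
- visor_handle (a point): middle of the visor's bar handle: a dark round steel bar 10 mm in diameter along the booth's y, straight for 100 mm between its two posts, standing 50 mm off the pane's mid-plane, 188 mm from the hinge line measured along the pane. Shut, it is about 64 mm in front of the turntable's axis and 190 mm above the bench.
- bottle: narrow-necked little grey stoneware bottle, 48 mm in diameter, 64 mm high, loose on the turntable 48 mm from the axis, at the left, right or back station; the tallest of the four pots there. Origin at the centre of its foot.
- bowl_pale: pale green open bowl, 66 mm in diameter, 38 mm high, loose on the turntable, at the front station at first. Origin at the centre of its foot.
- cup_grey: round pale grey cup, 60 mm in diameter, 46 mm high, loose on the turntable. Origin at the centre of its foot.
- cup_brown: round brown cup, 62 mm in diameter, 48 mm high, loose on the turntable. Origin at the centre of its foot.
- tin: lidded tin, 64 mm in diameter, 72 mm high, standing on the bench to the right of the booth; not to be moved.
- red_mug: red-brown mug, 112 x 144 x 100 mm, standing on the bench to the left in front of the booth; not to be moved.
- tan_pot: tan cooking pot with a handle, 116 x 126 x 132 mm, standing on the bench to the right of the booth; not to be moved.
- trailer: black rubber slip trailer (bulb with a white nozzle), 56 x 96 x 56 mm, lying on the bench to the right in front of the booth; not to be moved.

How it is judged (in metres and radians):
On the way:
1. the bottle stands at the front station and the turntable is in its stop, the visor still shut (x of bottle in the frame of booth between -0.066 and -0.032 m and y of bottle in the frame of booth between -0.014 and 0.014 m and (angle between the x axis of table_hub and the x axis of booth, either way round below 0.07 rad or angle between the x axis of table_hub and the y axis of booth, either way round below 0.07 rad) and angle between each of bottle, bowl_pale, cup_grey, cup_brown's own z axis and vertical below 0.15 rad and value of joint visor below 0.08 rad and velocity of joint turntable between -0.1 and 0.1 rad/s), for 0.2 s.
At the end, for the whole second after the job is handed in: The turntable is in a stop (within 4 degrees) with the bottle at the front station (within 16 mm front to back, 14 mm sideways); all four pots stand upright on the turntable; the visor is still, 25 to 35 degrees open, carried by the gripper's fingers, with no loose thing propping it (x of bottle in the frame of booth between -0.066 and -0.032 m and y of bottle in the frame of booth between -0.014 and 0.014 m and (angle between the x axis of table_hub and the x axis of booth, either way round below 0.07 rad or angle between the x axis of table_hub and the y axis of booth, either way round below 0.07 rad) and angle between each of bottle, bowl_pale, cup_grey, cup_brown's own z axis and vertical below 0.15 rad and horizontal distance between each of bottle, bowl_pale, cup_grey, cup_brown and table_hub below 0.075 m and value of joint visor between 0.436 and 0.611 rad and velocity of joint visor between -0.05 and 0.05 rad/s and contact force between visor and the fingers above 1 N and contact force between visor and tin below 0.1 N and contact force between visor and red_mug below 0.1 N and contact force between visor and tan_pot below 0.1 N and contact force between visor and trailer below 0.1 N and contact force between visor and bottle below 0.1 N and contact force between visor and bowl_pale below 0.1 N and contact force between visor and cup_grey below 0.1 N and contact force between visor and cup_brown below 0.1 N); the arm keeps its last pose, push and grip.
It fails at once if a pot on the turntable is tipped over (angle between any of bottle, bowl_pale, cup_grey, cup_brown's own z axis and vertical above 0.5 rad).
It fails at once if the visor is let drop (velocity of joint visor below -2 rad/s).
It fails at once if another thing on the bench is moved (distance of any of tin, red_mug, tan_pot, trailer from where it was at the start of the episode above 0.02 m).
It also fails if it takes over 72 s, if anything falls off the work surface, if the arm or the gripper's body presses on something with over 40 N, if the wrist force passes 120 N, or if a joint passes its speed limit or range.

## Working session

There is one attempt and no reset: what is moved stays moved. The work goes in short steps, Python scripts to look and compute and a tool call to move; the robot and the scene stay as the last step left them, time stands still between calls to the robot, and variables do not carry over. Pictures are saved under pics/ and viewed, at most 10 in all, crops included, and the job is handed in when it is done.

Besides the shell and the picture viewer there is one more tool, called after "Request:" by a JSON object that holds its "method" and its "body". move_arm: Moves the arm, as the interface text tells. Its arguments: {"type":"object","properties":{"increments":{"type":"array"},"squeeze":{"type":"number"}},"required":["increments"]}

```bash
mkdir -p pics && python3 - <<'E'
from cell import status,get_image,get_calibration
import cv2,numpy as np
for n in("top","side"):
    cv2.imwrite(f"pics/{n}0.png",cv2.resize(get_image(n),(800,600)))
    c=get_calibration(n);print(n,{k:np.round(v,4).tolist() for k,v in c.items()})
s=status.state();print(s['time'],s['tool_pos'],np.round(s['tcp_rot'],3).tolist(),s['width'])
E
```

```text
top {'fx': 456.707, 'fy': 456.707, 'cx': 273.6057, 'cy': 216.6241, 'dist': [-0.0837, 0.0, 0.0, 0.0, 0.0], 'R': [[0.0253, -0.9997, -0.0014], [-0.9892, -0.0248, -0.1447], [0.1446, 0.0051, -0.9895]], 't': [-33.2135, 537.4825, 1310.513]}
side {'fx': 466.8874, 'fy': 466.8874, 'cx': 276.0273, 'cy': 208.0277, 'dist': [-0.0955, 0.0, 0.0, 0.0, 0.0], 'R': [[0.5437, -0.8392, -0.001], [-0.4153, -0.268, -0.8693], [0.7293, 0.4731, -0.4942]], 't': [-294.6031, 342.5004, 1126.9717]}
0.1 [222.31079468 474.9310536  230.56401806] [[-0.906, 0.424, -0.001], [0.424, 0.906, -0.002], [0.0, -0.002, -1.0]] 85.32965887001554
```

View pics/top0.png

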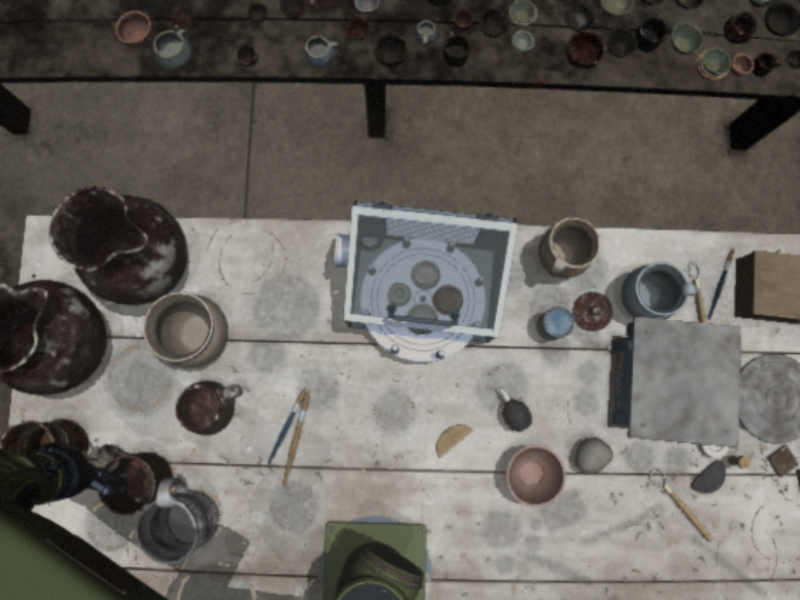

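View pics/side0.png

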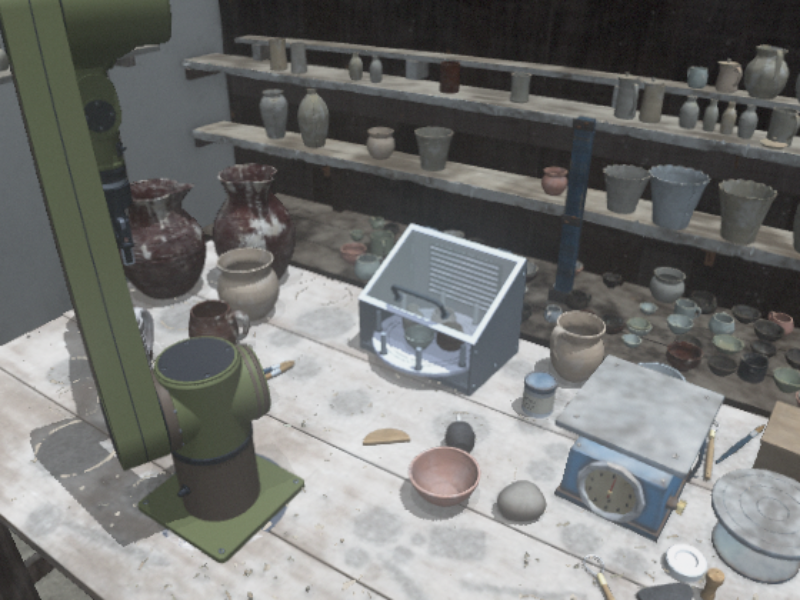

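The top view shows the booth around (430,285), turned a little, with two front pegs at (395,350) and (440,355). The narrow pot appears to be at about (400,293), the left station. I'll enlarge both views.

```bash
python3 - <<'E'
from cell import get_image
import cv2,numpy as np
t=get_image("top");s=get_image("side")
a=cv2.resize(t[135:260,225:370],(800,690),interpolation=cv2.INTER_CUBIC)[:600]
b=cv2.resize(s[150:280,245:375],(600,600),interpolation=cv2.INTER_CUBIC)
cv2.imwrite("pics/a.png",a);cv2.imwrite("pics/b.png",b)
E
```

```text
(no output)
```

View pics/a.png

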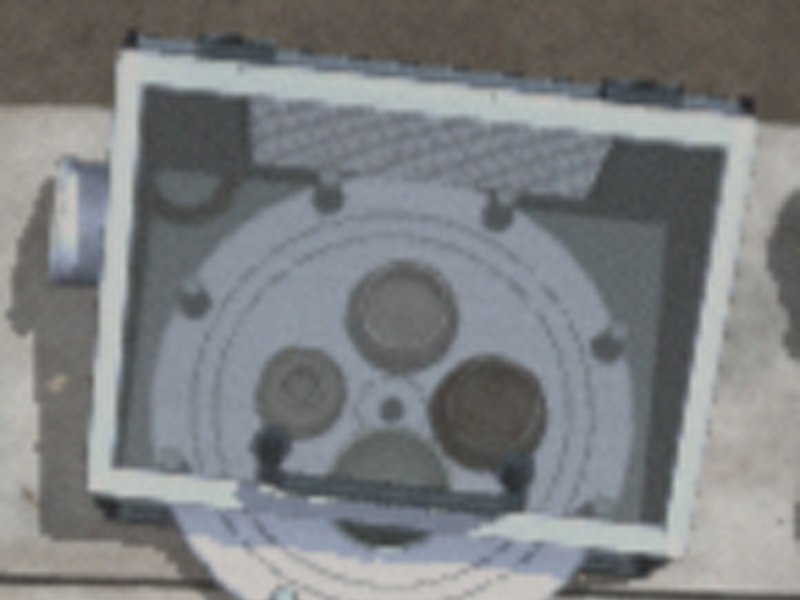

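View pics/b.png

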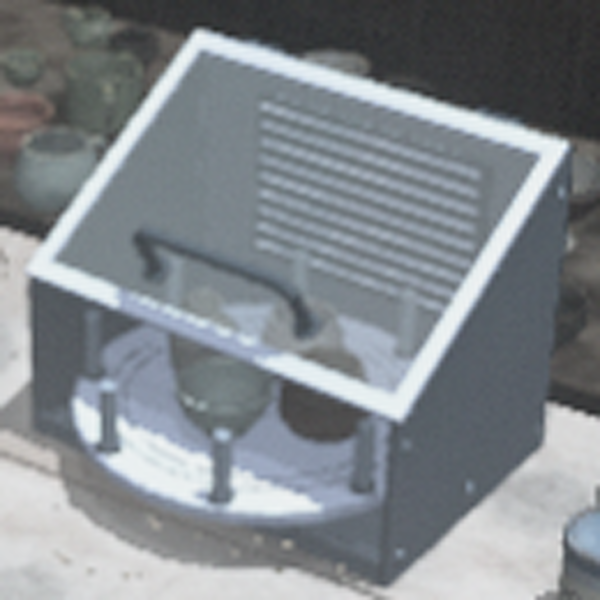

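The top crop shows the bottle (the pot with a neck ring) at the left station, at (300,390), so the table has to go +90° (anticlockwise). Next I'll fit the booth pose from the visor corners, hub and pegs.

```bash
cat > h.py <<'E'
import numpy as np,cv2
from cell import get_calibration
from scipy.optimize import least_squares
def proj(c,X):
    r,_=cv2.Rodrigues(np.array(c["R"]));K=np.array([[c["fx"],0,c["cx"]],[0,c["fy"],c["cy"]],[0,0,1]])
    return cv2.projectPoints(np.array(X,float),r,np.array(c["t"],float),K,np.array(c["dist"]))[0][:,0]
def vis(d,y,h,a=0): # along pane, y, off pane, opening
    t=np.radians(30)-a
    return [124-d*np.cos(t)-h*np.sin(t),y,241-d*np.sin(t)+h*np.cos(t)]
def peg(deg,z=100): return [120*np.cos(np.radians(deg)),120*np.sin(np.radians(deg)),z]
def world(p,X):
    x,y,w=p;c,s=np.cos(w),np.sin(w);X=np.array(X,float)
    return np.c_[x+c*X[:,0]-s*X[:,1],y+s*X[:,0]+c*X[:,1],X[:,2]]
E
python3 - <<'E'
from h import *
T=get_calibration("top");S=get_calibration("side")
cor=[vis(0,150,4),vis(0,-150,4),vis(225,150,4),vis(225,-150,4)]
tp=[(123,48),(757,115),(90,490),(680,555)];tX=cor+[[0,0,50]];tp.append((392,410))
tp=np.array(tp)/5.517+[225,135]
tX+=[peg(157.5),peg(202.5)];tp=np.r_[tp,[(276.5,243.6),(308,247.8)]]
sX=cor+[peg(157.5),peg(202.5)]
sp=np.array([(197,30),(568,145),(30,272),(403,420),(107,383),(222,431)])/4.615+[245,150]
f=lambda p:np.r_[proj(T,world(p,tX))-tp,proj(S,world(p,sX))-sp].ravel()
r=least_squares(f,[600,0,0],loss='soft_l1',x_scale=[100,100,.1]);print(r.x,np.degrees(r.x[2]));print(np.round(f(r.x).reshape(-1,2),1).tolist())
p=r.x
print(world(p,[peg(157.5),peg(202.5),peg(180),vis(188,0,50),vis(188,0,50,.524),vis(225,0,0)]).round(1))
E
```

```text
[ 5.60808836e+02 -8.52380991e+01 -8.73199247e-02] -5.003063151292064
[[-0.8, 0.0], [0.6, 0.7], [-1.0, 0.4], [0.9, 0.8], [0.0, -0.3], [-0.1, -0.4], [1.1, -0.9], [-0.0, -0.9], [0.7, -1.1], [-1.5, -0.7], [-0.7, -0.1], [0.3, 0.1], [0.2, 0.3]]
[[ 454.4  -29.8  100. ]
 [ 446.4 -121.3  100. ]
 [ 441.3  -74.8  100. ]
 [ 497.2  -79.7  190.3]
 [ 497.1  -79.7  291.1]
 [ 490.2  -79.1  128.5]]
```

Request:
{"method": "move_arm", "body": {"increments": [[0, 0, -1, 0, 0, 0, 1], [0, 0, -1, 0, 0, 0, 1], [0, 0, -0.5, 0, 0, 0, 0.35], [0, 0, 0, -0.5, -0.95, 0, 0.35], [0, 0, 0, -0.5, -0.95, 0, 0.35], [0, 0, 0, -0.5, -0.95, 0, 0.35], [0, 0, 0, -0.5, -0.95, 0, 0.35], [0, 0, 0, -0.5, -0.95, 0, 0.35], [0, 0, 0, -0.5, -0.95, 0, 0.35], [0, 0, 0, -0.5, -0.95, 0, 0.35], [0, 0, 0, -0.5, -0.95, 0, 0.35], [0, 0, 0, -0.5, -0.95, 0, 0.35]]}}

```text
time: 1.4
tool_pos: [315.8, 251.5, 231.2]
tcp_rot: [[-0.996, 0.088, -0.0], [0.088, 0.996, -0.0], [0.0, -0.0, -1.0]]
contact_force: [0.2, -0.2, 0.1]
width: 29.7
gripper_force: 0.0
```

Request:
{"method": "move_arm", "body": {"increments": [[0, 0, 0, -0.51, -0.98, 0, 0.35], [0, 0, 0, -0.51, -0.98, 0, 0.35], [0, 0, 0, -0.51, -0.98, 0, 0.35], [0, 0, 0, -0.51, -0.98, 0, 0.35], [0, 0, 0, -0.51, -0.98, 0, 0.35], [0, 0, 0, -0.51, -0.98, 0, 0.35], [0, 0, 0, -0.51, -0.98, 0, 0.35], [0, 0, 0, -0.51, -0.98, 0, 0.35], [0, 0, 0, -0.51, -0.98, 0, 0.35], [0, 0, 0, -0.51, -0.98, 0, 0.35], [0, 0, 0, -0.51, -0.98, 0, 0.35], [0, 0, 0, 0, 0, 0, 0.35]]}}

```text
time: 2.6
tool_pos: [432.7, -30.6, 231.2]
tcp_rot: [[-0.996, 0.092, 0.001], [0.092, 0.996, -0.001], [-0.001, -0.001, -1.0]]
contact_force: [-0.9, -0.8, 0.3]
width: 29.8
gripper_force: 0.0
```

Request:
{"method": "move_arm", "body": {"increments": [[0, -1, 0, 0, 0, 0, 0.35], [0, -1, 0, 0, 0, 0, 0.35], [0, -1, 0, 0, 0, 0, 0.35], [0, 0, 0, 0, 0, 0, 0.35]]}}

```text
time: 3.0
tool_pos: [420.7, -27.1, 224.1]
tcp_rot: [[-0.915, 0.088, 0.394], [0.081, 0.996, -0.035], [-0.396, 0.0, -0.918]]
contact_force: [-1.5, 0.1, -0.7]
width: 29.7
gripper_force: 0.0
```

```bash
cat >> h.py <<'E'
P=[560.8,-85.2,-.0873]
def booth(X):
    c,s=np.cos(P[2]),np.sin(P[2]);d=np.array(X,float)[:2]-P[:2]
    return np.r_[c*d[0]+s*d[1],-s*d[0]+c*d[1],X[2]]
def where(tgt=None):
    from cell import status
    s=status.state();print(s['time'],'booth',booth(s['tool_pos']).round(1),'F',np.round(s['contact_force'],1),'w',round(s['width'],1),'j',np.round(s['joint_pos'],1))
    if tgt is not None: print('tool units',(np.array(s['tcp_rot']).T@(world(P,[tgt])[0]-s['tool_pos'])/25).round(2))
E
python3 -c "
from h import *
where([-107,46,66])"
```

```text
3.0 booth [-144.6   45.7  224.1] F [-1.5  0.1 -0.7] w 29.7 j [ -3.1 -11.8 -42.4  36.1  -0.8   1.8]
tool units [1.12 0.01 6.4 ]
```

Request:
{"method": "move_arm", "body": {"increments": [[0, 0, 0, 0.5, 0, 0.5, 0.35], [0, 0, 0, 0.6, 0, 0.5, 0.35], [0, 0, 0, 0, 0, 0.8, 0.35], [0, 0, 0, 0, 0, 0.8, 0.35], [0, 0, 0, 0, 0, 0.8, 0.35], [0, 0, 0, 0, 0, 0.4, 0.35], [0, 0, 0, 0, 0, 0, 0.35], [0, 0, 0, 0, 0, 0, 0.35]]}}

```text
time: 3.8
tool_pos: [445.6, -29.1, 133.6]
tcp_rot: [[-0.91, 0.088, 0.404], [0.081, 0.996, -0.036], [-0.406, 0.0, -0.914]]
contact_force: [0.3, -0.4, 0.7]
width: 29.9
gripper_force: 0.0
```

```bash
python3 -c "
from h import *
where([-107,46,66])
from cell import get_image
s=get_image('side');cv2.imwrite('pics/c.png',cv2.resize(s[130:280,215:375],(640,600),interpolation=cv2.INTER_CUBIC))"
```

```text
3.8 booth [-119.7   45.8  133.6] F [ 0.3 -0.4  0.7] w 29.9 j [ -3.2  -3.5 -51.7  17.9  -0.7   1.7]
tool units [0.63 0.01 2.68]
```

View pics/c.png

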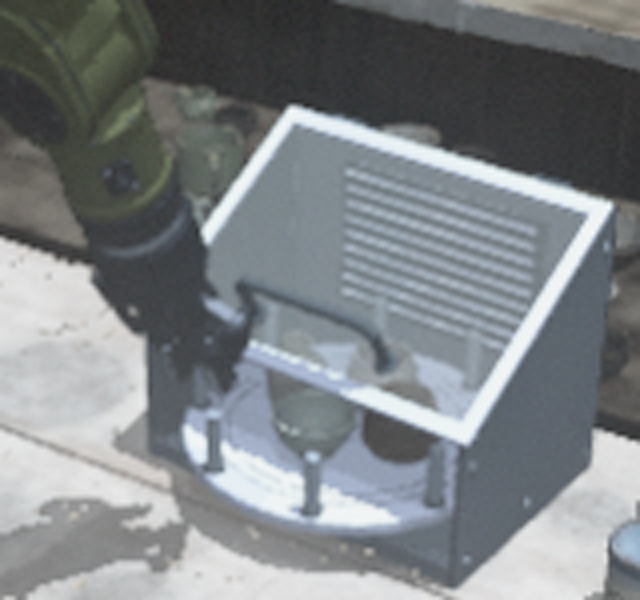

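The fingers are just above the left front peg (peg top at (213,415), tips at about (220,385)). Next they go down over it.

Request:
{"method": "move_arm", "body": {"increments": [[0, 0, 0, 0.3, 0, 0, 0.35], [0, 0, 0, 0.3, 0, 0.4, 0.35], [0, 0, 0, 0, 0, 0.4, 0.35], [0, 0, 0, 0, 0, 0.4, 0.35], [0, 0, 0, 0, 0, 0.4, 0.35], [0, 0, 0, 0, 0, 0.4, 0.35], [0, 0, 0, 0, 0, 0.4, 0.35], [0, 0, 0, 0, 0, 0.3, 0.35], [0, 0, 0, 0, 0, 0, 0.35], [0, 0, 0, 0, 0, 0, 0.35]]}}

```text
time: 4.85
tool_pos: [458.4, -30.6, 65.7]
tcp_rot: [[-0.91, 0.089, 0.405], [0.081, 0.996, -0.036], [-0.407, 0.0, -0.914]]
contact_force: [0.7, -0.7, -0.5]
width: 30.1
gripper_force: 0.0
```

```bash
python3 -c "
from h import *
where([-107,46,66])"
```

```text
4.85 booth [-106.8   45.4   65.7] F [ 0.7 -0.7 -0.5] w 30.1 j [ -3.3   4.9 -57.6   3.5  -0.7   1.6]
tool units [ 0.    0.02 -0.01]
```

Request:
{"method": "move_arm", "body": {"increments": [[0, 0, 0, 0.07, -0.2, -0.03, 0.35], [0, 0, 0, 0.07, -0.2, -0.03, 0.35], [0, 0, 0, 0.06, -0.2, -0.03, 0.35], [0, 0, 0, 0.05, -0.2, -0.02, 0.35], [0, 0, 0, 0.04, -0.2, -0.02, 0.35], [0, 0, 0, 0.04, -0.2, -0.02, 0.35], [0, 0, 0, 0.03, -0.2, -0.01, 0.35], [0, 0, 0, 0.02, -0.2, -0.01, 0.35], [0, 0, 0, 0.01, -0.2, 0, 0.35], [0, 0, 0, 0, -0.2, 0, 0.35], [0, 0, 0, 0, -0.2, 0, 0.35], [0, 0, 0, 0, -0.2, 0, 0.35]]}}

```text
time: 6.05
tool_pos: [442.7, -90.0, 65.4]
tcp_rot: [[-0.91, 0.089, 0.405], [0.081, 0.996, -0.036], [-0.407, -0.0, -0.914]]
contact_force: [-0.5, 0.9, 0.2]
width: 30.1
gripper_force: 0.5
```

```bash
python3 -c "
from h import *
where([-108,-54,66])"
```

```text
6.05 booth [-117.3  -15.1   65.4] F [-0.5  0.9  0.2] w 30.1 j [-14.1   4.3 -58.3   3.6   3.6  -8.2]
tool units [-0.35 -1.56  0.13]
```

Request:
{"method": "move_arm", "body": {"increments": [[0, 0, 0, -0.02, -0.2, 0.01, 0.35], [0, 0, 0, -0.03, -0.2, 0.01, 0.35], [0, 0, 0, -0.04, -0.2, 0.01, 0.35], [0, 0, 0, -0.05, -0.2, 0.02, 0.35], [0, 0, 0, -0.05, -0.2, 0.02, 0.35], [0, 0, 0, -0.06, -0.2, 0.02, 0.35], [0, 0, 0, -0.06, -0.2, 0.02, 0.35], [0, 0, 0, -0.06, -0.15, 0.02, 0.35], [0, 0, 0, 0, 0, 0, 0.35], [0, 0, 0, 0, 0, 0, 0.35]]}}

```text
time: 7.05
tool_pos: [449.5, -129.4, 66.5]
tcp_rot: [[-0.91, 0.089, 0.406], [0.081, 0.996, -0.037], [-0.407, -0.0, -0.913]]
contact_force: [-0.2, 0.6, 0.2]
width: 29.7
gripper_force: 0.0
```

```bash
python3 -c "
from h import *
where([-108,-54,66])
from cell import get_image
s=get_image('side');cv2.imwrite('pics/d.png',cv2.resize(s[130:280,215:375],(640,600),interpolation=cv2.INTER_CUBIC))"
```

```text
7.05 booth [-107.1  -53.7   66.5] F [-0.2  0.6  0.2] w 29.7 j [-20.2   5.9 -56.1   4.7   6.1 -13.9]
tool units [ 0.04 -0.01  0.  ]
```

View pics/d.png

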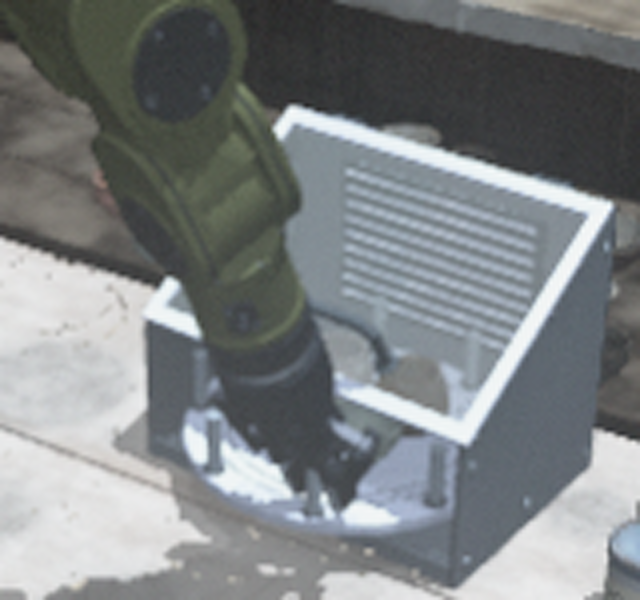

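The table is about 45° round, with the next peg at (213,418), where the first one was. I'll back off, shift over and take that peg.

Request:
{"method": "move_arm", "body": {"increments": [[0, 0, 0, 0, 0.15, -0.4, 0.35], [0, 0, 0, 0, 0, -0.8, 0.35], [0, 0, 0, 0, 0, -0.8, 0.35], [0, 0, 0, 0, 0.5, -0.6, 0.35], [0, 0, 0, 0, 0.8, 0, 0.35], [0, 0, 0, 0, 0.8, 0, 0.35], [0, 0, 0, 0, 0.8, 0, 0.35], [0, 0, 0, 0, 0.8, 0, 0.35], [0, 0, 0, 0, 0.15, 0, 0.35], [0, 0, 0, 0, 0, 0, 0.35], [0, 0, 0, 0, 0, 0, 0.35]]}}

```text
time: 8.2
tool_pos: [431.5, -27.4, 125.6]
tcp_rot: [[-0.91, 0.089, 0.405], [0.081, 0.996, -0.037], [-0.407, -0.0, -0.914]]
contact_force: [-1.1, -0.3, -1.0]
width: 29.8
gripper_force: 0.0
```

```bash
python3 -c "
from h import *
where([-107,46,66])"
```

```text
8.2 booth [-133.8   46.3  125.6] F [-1.1 -0.3 -1. ] w 29.8 j [ -3.   -4.3 -54.   16.3  -0.9   1.9]
tool units [-0.01 -0.01  2.62]
```

Request:
{"method": "move_arm", "body": {"increments": [[0, 0, 0, 0, 0, 0.4, 0.35], [0, 0, 0, 0, 0, 0.4, 0.35], [0, 0, 0, 0, 0, 0.4, 0.35], [0, 0, 0, 0, 0, 0.4, 0.35], [0, 0, 0, 0, 0, 0.4, 0.35], [0, 0, 0, 0, 0, 0.4, 0.35], [0, 0, 0, 0, 0, 0.2, 0.35], [0, 0, 0, 0, 0, 0, 0.35], [0, 0, 0, 0, 0, 0, 0.35]]}}

```text
time: 9.1
tool_pos: [457.8, -29.8, 66.3]
tcp_rot: [[-0.91, 0.089, 0.405], [0.082, 0.996, -0.036], [-0.407, -0.0, -0.914]]
contact_force: [-0.4, 0.2, 0.5]
width: 29.7
gripper_force: 0.0
```

```bash
python3 -c "
from h import *
where([-107,46,66])"
```

```text
9.1 booth [-107.4   46.2   66.3] F [-0.4  0.2  0.5] w 29.7 j [ -3.2   4.8 -57.6   3.6  -0.8   1.8]
tool units [-0.01 -0.01  0.02]
```

Request:
{"method": "move_arm", "body": {"increments": [[0, 0, 0, 0.07, -0.2, -0.03, 0.35], [0, 0, 0, 0.07, -0.2, -0.03, 0.35], [0, 0, 0, 0.06, -0.2, -0.03, 0.35], [0, 0, 0, 0.05, -0.2, -0.02, 0.35], [0, 0, 0, 0.04, -0.2, -0.02, 0.35], [0, 0, 0, 0.04, -0.2, -0.02, 0.35], [0, 0, 0, 0.03, -0.2, -0.01, 0.35], [0, 0, 0, 0.02, -0.2, -0.01, 0.35], [0, 0, 0, 0.01, -0.2, 0, 0.35], [0, 0, 0, 0, -0.2, 0, 0.35], [0, 0, 0, 0, -0.2, 0, 0.35], [0, 0, 0, 0, -0.2, 0, 0.35]]}}

```text
time: 10.3
tool_pos: [442.0, -88.7, 66.2]
tcp_rot: [[-0.91, 0.089, 0.405], [0.081, 0.996, -0.036], [-0.407, -0.0, -0.914]]
contact_force: [-0.9, 2.3, -0.6]
width: 29.6
gripper_force: 0.5
```

Request:
{"method": "move_arm", "body": {"increments": [[0, 0, 0, -0.02, -0.2, 0.01, 0.35], [0, 0, 0, -0.03, -0.2, 0.01, 0.35], [0, 0, 0, -0.04, -0.2, 0.01, 0.35], [0, 0, 0, -0.05, -0.2, 0.02, 0.35], [0, 0, 0, -0.04, -0.15, 0.02, 0.35], [0, 0, 0, -0.04, -0.12, 0.01, 0.35], [0, 0, 0, -0.03, -0.1, 0.01, 0.35], [0, 0, 0, -0.03, -0.1, 0.01, 0.35], [0, 0, 0, -0.03, -0.1, 0.01, 0.35], [0, 0, 0, -0.03, -0.1, 0.01, 0.35], [0, 0, 0, -0.03, -0.1, 0.01, 0.35], [0, 0, 0, 0, 0, 0, 0.35]]}}

```text
time: 11.5
tool_pos: [449.3, -129.1, 67.6]
tcp_rot: [[-0.909, 0.09, 0.407], [0.081, 0.996, -0.037], [-0.408, -0.001, -0.913]]
contact_force: [0.1, -0.4, 0.6]
width: 30.0
gripper_force: 0.0
```

```bash
python3 -c "
from h import *
where([-108,-54,66])
from cell import get_image
s=get_image('top');cv2.imwrite('pics/e.png',cv2.resize(s[135:260,225:370],(696,600),interpolation=cv2.INTER_CUBIC))"
```

```text
11.5 booth [-107.3  -53.5   67.6] F [ 0.1 -0.4  0.6] w 30.0 j [-20.2   5.7 -56.1   4.8   6.  -13.8]
tool units [ 0.05 -0.02  0.05]
```

View pics/e.png

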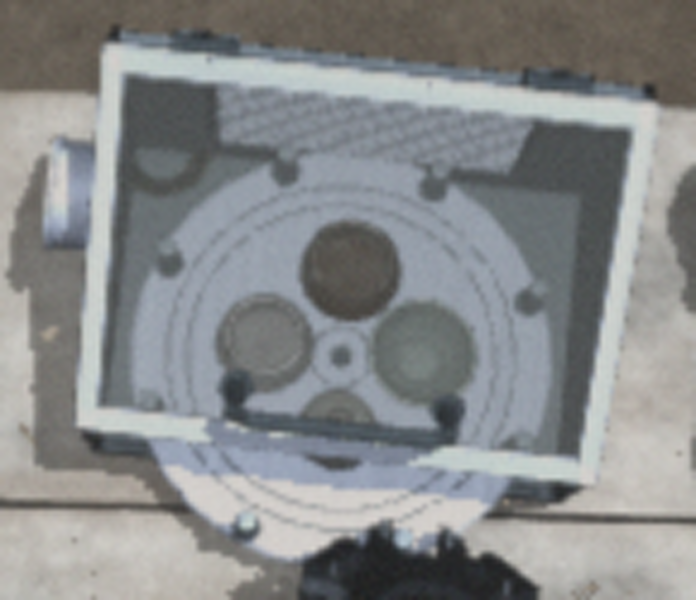

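The bottle stands at the front, with its neck at about (340,405). The peg positions match the stop from before the turn to about 1–2 px, and the force is near zero. Next I'll withdraw and turn the wrist for the bar.

Request:
{"method": "move_arm", "body": {"increments": [[0, 0, 0, 0, 0.25, -0.1, 0.35], [0, 0, 0, 0, 0, -0.5, 0.35], [0, 0, 0, 0, 0, -0.8, 0.35], [0, 0, 0, 0, 0, -0.8, 0.35], [0, 0, 0, 0, 0, -0.8, 0.35], [0, 0, 0, 0, 0, -0.8, 0.35], [0, 0, 0, 0, 0.8, -0.8, 0.35], [0, 0, 0, 0, 0.8, -0.8, 0.35], [0, 0, 0, 0, 0, -0.6, 0.5], [0, -0.7, 0, 0, 0, 0, 0.5]]}}

```text
time: 12.55
tool_pos: [395.6, -76.5, 208.8]
tcp_rot: [[-0.862, 0.086, 0.499], [0.074, 0.996, -0.044], [-0.501, -0.001, -0.865]]
contact_force: [0.8, -0.3, 0.2]
width: 42.3
gripper_force: 0.0
```

Request:
{"method": "move_arm", "body": {"increments": [[0, 0, 1, 0, 0, 0, 0.5], [0, 0, 1, 0, 0, 0, 0.5], [0, 0, 1, 0, 0, 0, 0.5], [0, 0, 1, 0, 0, 0, 0.5], [0, 0, 1, 0, 0, 0, 0.5], [0, 0, 1, 0, 0, 0, 0.5], [0, 0, 1, 0, 0, 0, 0.5], [0, 0, 1, 0, 0, 0, 0.5], [0, 0, 1, 0, 0, 0, 0.5], [0, 0, 1, 0, 0, 0, 0.5], [0, 0, 1, 0, 0, 0, 0.5], [0, 0, 0.25, 0, 0, 0, 0.5]]}}

```text
time: 13.75
tool_pos: [391.2, -76.1, 203.9]
tcp_rot: [[0.091, 0.866, 0.492], [0.996, -0.08, -0.043], [0.002, 0.494, -0.87]]
contact_force: [-1.2, -0.2, -0.2]
width: 43.2
gripper_force: 0.0
```

```bash
python3 -c "
from h import *
where([-89.5,0,234])
from cell import status
s=status.state();R=world([0,0,-P[2]],np.array(s['tcp_rot']).T).T;print(R.round(3))"
```

```text
13.75 booth [-169.8   -5.8  203.9] F [-1.2 -0.2 -0.2] w 43.2 j [-14.9 -17.2 -52.3  25.7   4.9  81.6]
tool units [0.24 3.38 0.54]
[[ 0.004  0.87   0.494]
 [ 1.    -0.004 -0.   ]
 [ 0.002  0.494 -0.87 ]]
```

Request:
{"method": "move_arm", "body": {"increments": [[0, 0, 0, 0.24, 0.6, 0, 0.5], [0, 0, 0, 0, 0.7, 0, 0.5], [0, 0, 0, 0, 0.7, 0, 0.5], [0, 0, 0, 0, 0.7, 0, 0.5], [0, 0, 0, 0, 0.68, 0, 0.5], [0, 0, 0, 0, 0, 0.5, 0.5], [0, 0, 0, 0, 0, 0, 0.5], [0, 0, 0, 0, 0, 0, 0.5]]}}

```text
time: 14.55
tool_pos: [470.4, -77.2, 234.1]
tcp_rot: [[0.088, 0.867, 0.49], [0.996, -0.077, -0.043], [0.0, 0.492, -0.871]]
contact_force: [-0.2, 0.1, 0.1]
width: 42.7
gripper_force: 0.0
```

```bash
python3 -c "
from h import *
where([-54.5,0,173.5])
from cell import get_image,get_calibration
c=get_calibration('wrist');print(proj(c,world(P,[vis(188,y,50) for y in(-50,0,50)])).round(0).tolist())
w=get_image('wrist');s=get_image('side')
cv2.imwrite('pics/f.png',np.hstack([cv2.resize(w,(400,300)),cv2.resize(s[130:280,200:400],(400,300))]))"
```

```text
14.55 booth [-9.080e+01  1.000e-01  2.341e+02] F [-0.2  0.1  0.1] w 42.7 j [-11.4  -9.8 -42.7  27.8   3.1  84.4]
tool units [-0.    0.07  2.82]
[[285.0, 293.0], [285.0, 232.0], [285.0, 161.0]]
```

View pics/f.png

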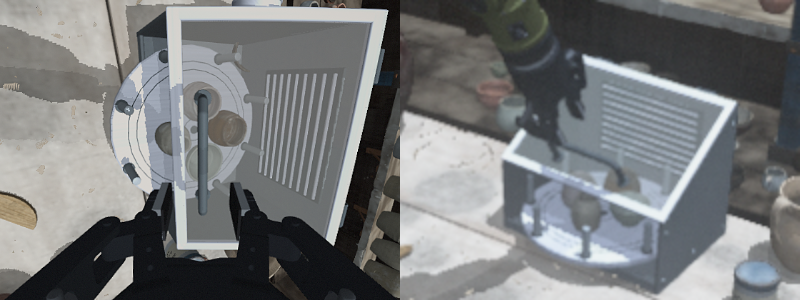

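In the wrist view (left) the bar is at column 202 (283 native; predicted 285) and centred between the fingers. I'll go in and grip.

Request:
{"method": "move_arm", "body": {"increments": [[0, 0, 0, 0, 0.06, 0.4, 0.5], [0, 0, 0, 0, 0, 0.5, 0.5], [0, 0, 0, 0, 0, 0.5, 0.5], [0, 0, 0, 0, 0, 0.5, 0.5], [0, 0, 0, 0, 0, 0.5, 0.5], [0, 0, 0, 0, 0, 0.4, 0.5], [0, 0, 0, 0, 0, 0, 0.5], [0, 0, 0, 0, 0, 0, 0.5]]}}

```text
time: 15.45
tool_pos: [507.0, -80.9, 174.5]
tcp_rot: [[0.089, 0.866, 0.491], [0.996, -0.077, -0.044], [0.0, 0.493, -0.87]]
contact_force: [-0.1, 0.9, 0.2]
width: 42.9
gripper_force: 0.0
```

Request:
{"method": "move_arm", "body": {"increments": [[0, 0, 0, 0, 0, 0, 0.3], [0, 0, 0, 0, 0, 0, 0.2], [0, 0, 0, 0, 0, 0, 0], [0, 0, 0, 0, 0, 0, 0], [0, 0, 0, 0, 0, 0, 0], [0, 0, 0, 0, 0, 0, 0], [0, 0, 0, 0, 0, 0, 0], [0, 0, 0, 0, 0, 0, 0]], "squeeze": 45}}

```text
time: 16.25
tool_pos: [505.9, -80.9, 174.5]
tcp_rot: [[0.089, 0.867, 0.491], [0.996, -0.077, -0.044], [-0.0, 0.492, -0.87]]
contact_force: [-5.5, 0.2, 4.7]
width: 8.4
gripper_force: 43.9
```

```bash
python3 -c "
from h import *
where([-54.5,0,173.5])"
```

```text
16.25 booth [-55.1  -0.5 174.5] F [-5.5  0.2  4.7] w 8.4 j [-10.8  -2.3 -46.6  16.3   2.8  85. ]
tool units [0.02 0.   0.05]
```

Request:
{"method": "move_arm", "body": {"increments": [[0.12, 0, 0, 0, 0.02, -0.125, 0], [0.25, 0, 0, 0, 0.04, -0.262, 0], [0.25, 0, 0, 0, 0.04, -0.262, 0], [0.25, 0, 0, 0, 0.04, -0.262, 0], [0.25, 0, 0, 0, 0.04, -0.262, 0], [0.25, 0, 0, 0, 0.04, -0.262, 0], [0.25, 0, 0, 0, 0.04, -0.262, 0], [0.12, 0, 0, 0, 0.02, -0.125, 0], [0, 0, 0, 0, 0, 0, 0]]}}

```text
time: 17.15
tool_pos: [495.2, -79.9, 218.9]
tcp_rot: [[0.089, 0.959, 0.268], [0.996, -0.085, -0.024], [-0.0, 0.269, -0.963]]
contact_force: [-0.7, 0.6, -2.8]
width: 8.2
gripper_force: 44.8
```

```bash
cat >>h.py <<'E'
def opening():
    from cell import status
    s=status.state();R=np.array(s['tcp_rot'])
    b=booth(np.array(s['tool_pos'])-19*R[:,2])
    print('bar',b.round(1),'open',np.degrees(np.arctan2(b[2]-241,124-b[0])).round(1)+30-np.degrees(np.arctan2(50,188)).round(1),'r',np.hypot(b[2]-241,124-b[0]).round(1),'tilt',np.degrees(np.arcsin(np.hypot(R[0,2],R[1,2]))).round(1),'grip',s['gripper_force'])
E
python3 -c "
from h import *
where();opening()"
```

```text
17.15 booth [-65.8  -0.5 218.9] F [-0.7  0.6 -2.8] w 8.2 j [-10.    1.9 -28.2  44.4   1.3  85.3]
bar [-70.9  -0.4 237.2] open 13.999999999999998 r 195.0 tilt 15.6 grip 44.817718863487244
```

Request:
{"method": "move_arm", "body": {"increments": [[0.12, 0, 0, 0, 0.02, -0.125, 0], [0.25, 0, 0, 0, 0.04, -0.262, 0], [0.25, 0, 0, 0, 0.04, -0.262, 0], [0.25, 0, 0, 0, 0.04, -0.262, 0], [0.25, 0, 0, 0, 0.04, -0.262, 0], [0.25, 0, 0, 0, 0.04, -0.262, 0], [0.25, 0, 0, 0, 0.04, -0.262, 0], [0.25, 0, 0, 0, 0.04, -0.262, 0], [0.12, 0, 0, 0, 0.02, -0.125, 0], [0, 0, 0, 0, 0, 0, 0], [0, 0, 0, 0, 0, 0, 0], [0, 0, 0, 0, 0, 0, 0]]}}

```text
time: 18.35
tool_pos: [496.5, -80.0, 271.6]
tcp_rot: [[0.089, 0.996, -0.001], [0.996, -0.089, 0.0], [-0.0, -0.001, -1.0]]
contact_force: [5.9, -1.0, -4.9]
width: 8.3
gripper_force: 45.1
```

```bash
python3 -c "
from h import *
where();opening()
from cell import get_image
w=get_image('top');s=get_image('side')
cv2.imwrite('pics/g.png',np.hstack([cv2.resize(w[125:260,215:380],(400,327)),cv2.resize(s[100:280,190:410],(400,327))]))"
```

```text
18.35 booth [-64.5  -0.5 271.6] F [ 5.9 -1.  -4.9] w 8.3 j [-9.2 12.  -5.8 72.3 -0.  85.9]
bar [-64.5  -0.4 290.6] open 29.800000000000004 r 194.9 tilt 0.1 grip 45.125380754470825
```

View pics/g.png

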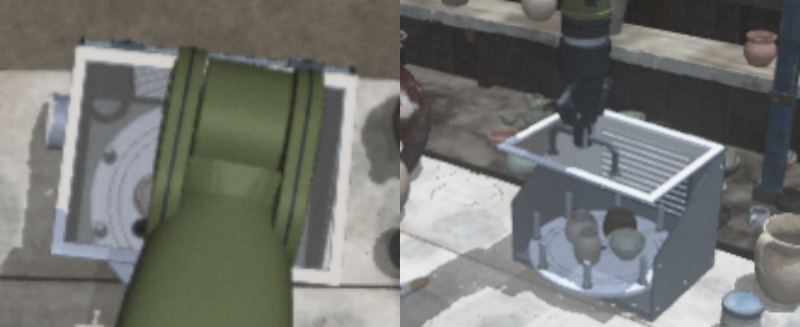

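The side view (right) shows the visor level with its bar in the gripper at (585,135). The bottle is at the front at (587,245), and all four pots are upright. I'm handing in the job.

```bash
python3 -c "
from cell import workorder
print(workorder.job_done())"
```

```text
the job is handed in; nothing more can be done
None
```

I handed the job in at about 18 s of robot time: the bottle is at the front opening with the table in its stop, all four pots are standing, and the gripper is holding the visor at about 30°; the hand-in call gave no verdict.

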